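# Butt the tile and set the jig's ratchet clamp three clicks

## Robot

A 7-joint arm with a two-finger parallel gripper is mounted at the origin on the work surface. World frame = base frame: x ahead of the robot, y to its left, z up, the work surface at z = 0. Lengths are in m, angles in rad, forces in N, time in s.
With the tool pointing down it reaches from about 0.4 to 0.85 m from the base axis. Payload 4.5 kg.
Tool frame: the origin (TCP) lies at the very end of the fingers, on their centre line; the grasp point (between the pads) lies 19 mm behind it; z points along the fingers, y is the line along which they close (so a half turn about z gives the same grasp; the last joint's range is limited). The gripper opens to 85 mm and grips with 20 to 120 N. Pads are 22 mm wide; open, the fingers measure 114 mm over their backs; the gripper's body (76 mm by 85 mm) begins 54 mm behind the grasp point. The pads swing forward as they close: fully open they stand 13 mm farther back than shut.
Start: joints at [1.321, 0.689, -0.195, 1.565, 0.157, 0.902, -0.215], TCP at [0.175, -0.6, 0.231] pointing down, gripper open.
Joint ranges: [-3.01, 3.01], [-0.46, 2.08], [-1.47, 1.51], [0.13, 2.56], [-1, 4.14], [0.04, 2.09], [-2.66, 2.66]. Speed limits (rad/s): [2.57, 2.57, 3.14, 3.14, 3.14, 3.14, 3.14].

## Interface

Orientations are given as a unit quaternion [w, x, y, z].
In Python, from cell import env gives the robot as it stands. The module is installed in compiled form; this text tells all that it offers.
- The arm moves only by the shell command python3 -m pendant 'ROWS' [FORCE]. ROWS is JSON, a list of rows, each an object of numbers: "hand": the closure, from 0 (fully open) to 1 (shut); "x", "y", "z": the shift along the tool's x, y, z in mm; "ax", "ay", "az": the turn, a rotation vector about the tool's x, y, z in rad. In form: [{"hand": .., "x": .., "y": .., "z": .., "ax": .., "ay": .., "az": ..}, ...]. A call has 1 to 12 rows; each row is the pose to reach, as a shift and turn from the pose commanded when the call began, along the tool's axes at that moment; what a row does not reach only later rows make up. A row lasts 1/12 s, in which the tool goes at most 41.7 mm and 7.16 degrees, less where a joint would pass 70% of its speed; a pose out of reach is approached as far as the arm can. A call with a gripper value outside its range is refused whole. The fingers move at their own pace and stop on an object; FORCE is the grip in N (left out, the last holds). Time passes only in rows, so rows that repeat a pose let the fingers close. It gives the time, the measured TCP pose, the force, the opening and the grip force at its end, in the units of the state.
- env.get_obs(): the state, without advancing time (a new reading comes with each control period).
- env.grab_frame(name): name is "side" or "top" or "wrist"; returns (picture, depth): 384x512x3 uint8, red, green, blue; 384x512 float32, m along the optical axis (not along the pixel's ray), 0 where there is no reading.
- env.camera_params(name): a dict with "fov_y" (degrees; the focal length in pixels is half the picture's height over the tangent of half this angle, whatever the lens; pixels are square), "cx", "cy" (the principal point, pixels), "extrinsics" (4x4, takes a point from camera to world coordinates). Camera axes: x right, y down, z forward; pixel columns grow to the right and rows downward; lengths in m; the calibration is good to about 2 mm. The wrist camera is an equidistant fisheye: a pixel r from the principal point sees the ray r / f radians off the axis. A picture is of the moment at which its call begins: read the wrist's pose just before it. camera_params takes no time and is no camera call; for the wrist camera it gives the pose at the moment of the call.
- env.close_job(): hands the job in; it is judged then, once.
The state is a dict: "clock": time; "joint_positions": joint angles; "qd": joint speeds; "joint_torque": joint torques, N m; "ee_pos": TCP position; "tcp_rot": TCP orientation; "wrist_force": force on the tool from outside, world axes, zero at the start; "torque": the same for the moment, N m; "grip_width": finger opening in m; "gripper_force": force on a finger pad.
Only numpy, scipy, OpenCV 4.12 (cv2) and the standard library are available. Lean on these libraries where they do the work, as an engineer would, in place of code of your own. Each camera call takes 0.05 s, during which the arm holds its last target. There are 200 camera calls.

## Task

In the tile jig, slide the loose tile along until it butts flush against the tile already set in the row, closing the gap. Then take the upright grip of the clamp's ratchet lever and pull it round exactly three clicks, so that the rubber pad presses the tile against the fence: never go over a fourth click. The lever does not lock but springs back if let go, so finish while holding the grip at the third click, and leave the bowl, the jar and the cup where they stand.

Things in the scene. Friction and masses are not known exactly. Their poses are not given: they have to be found in the camera images.
- jig: tile-gluing jig, fixed: wooden board 270 x 300 mm, 12 mm thick, x -120 to 150 mm, y -150 to 150 mm about this origin, which lies on the table; x, y, z are the jig's axes, z up. An aluminium fence, 42 mm high over the table, runs along y with its inner face at x = -80 mm. The clamp stands at x 15 to 150 mm. The board between is clear for tool tips at x -75 to 10, y -150 to 45 mm, but for the loose tile
- set_edge (a point): middle of the top of the set tile's free edge, 22 mm above the table, x = -40, y = 45 mm in the jig, axes those of the jig. The set tile, terracotta, 80 x 80 x 10 mm, is fixed on the board from here towards +y, against the fence
- seat (a point): place on the board's top (12 mm above the table) where the loose tile's origin is when the tile is butted against the set tile and touches the fence; axes those of the jig; at x = -40, y = 5 mm in the jig
- tile: the loose terracotta tile, 80 x 80 x 10 mm, about 130 g, lying on the board between fence and clamp; origin at the centre of its underside, axes along its edges. It starts 12 to 42 mm from the set tile (towards the jig's -y), a few mm off the fence, a few degrees askew; it is slid towards the jig's +y
- lever (a joint): angle of the ratchet lever (rad, counter-clockwise from above): 0 at rest, end stop 0.95. A pawl rides over ridges with crests at 0.2, 0.4, 0.6, 0.8 and clicks into a notch after each (middles 0.3, 0.5, 0.7): three clicks is the notch at 0.7; passing 0.8 begins the fourth. A spring, stronger than the notches, drives it back to 0
- pivot (a point): the lever's vertical axis, at the board's top, x = 75, y = 0 mm in the jig, axes those of the jig. The push at the grip swings between about 3 and 9 N: it rises as the pawl meets each ridge (lever at about 0.1, 0.3, 0.5, 0.7) and drops by 3 N or more over the crest. The lever drives the pad 22 mm per rad towards the fence
- grip: upright round wooden grip at the lever's end, 18 mm across (20 near the top), 48 mm tall, centre line 100 mm from the pivot; origin at the centre of its foot, 51 mm above the table; top at 99 mm. At lever angle 0 it lies 1.22 rad from the jig's +x direction (towards +y) seen from the pivot; a sleeve free to spin on its own axis. Above 60 mm the space around it is free
- pad: rubber pad, 30 mm wide (y), 10 mm tall, 8 mm thick, on a sprung ram (0.7 N per mm); origin on its pressing face, which looks to the jig's -x and stands 9 mm from a tile lying against the fence when the lever is at 0; moves along the jig's -x
- bowl: bystander: clay bowl, 110 mm across, 65 mm tall, open upward, beside the jig at +y; origin under its centre
- jar: bystander: white jar with a steel cap, 60 mm across, 85 mm tall, beside the jig at -y; origin under its centre
- cup: bystander: grey clay cup, 70 mm across, 80 mm tall, beside the jig at -y, farther from the fence side than the jar; origin under its centre
There are look-alikes about, which are no part of the job. Several things have the shape of the tile; the one meant has the colours described above.

How it is judged:
On the way, in this order (a step that is already met when the one before it is completed fails the run):
1. the loose tile is butted flush against the set tile (gap under 2.5 mm, square within 0.04 rad) while the lever is still at rest (y of tile in the frame of seat above -0.0025 m and angle between the y axis of tile and the y axis of seat, either way round below 0.04 rad and height (world z) of tile below 0.015 m and value of joint lever below 0.1 rad), for 0.2 s.
2. the lever is pulled to the third click by its grip (value of joint lever between 0.61 and 0.79 rad and contact force between the fingers and grip above 0.5 N), for 0.2 s.
At the end, for the whole second after the job is handed in: Through the last second the fingers hold the grip (over 0.5 N) with the lever in the third notch (0.61 to 0.79 rad), the pad presses the tile (over 1 N) and the tile lies still and flat, butted to the set tile (gap under 2.5 mm, square within 0.04 rad) and against the fence (within 4 mm) (all of step 2 and contact force between pad and tile above 1 N and y of tile in the frame of seat above -0.0025 m and x of tile in the frame of seat below 0.004 m and angle between the y axis of tile and the y axis of seat, either way round below 0.04 rad and height (world z) of tile below 0.015 m and linear speed of tile below 0.02 m/s); the arm keeps its last pose, push and grip.
It fails at once if the lever is pulled over a fourth click (value of joint lever above 0.81 rad).
It fails at once if the bowl, the jar or the cup is moved more than 20 mm (distance of any of bowl, jar, cup from where it was at the start of the episode above 0.02 m).
It also fails if it takes over 64 s, if anything falls off the work surface, if the arm or the gripper's body presses on something with over 40 N, if the wrist force passes 120 N, or if a joint passes its speed limit or range.

## Working session

There is one attempt and no reset: what is moved stays moved. The work goes in short steps, Python scripts to look and compute and a shell command to move; the robot and the scene stay as the last step left them, time stands still between calls to the robot, and variables do not carry over. Pictures are saved under pics/ and viewed, at most 10 in all, crops included, and the job is handed in when it is done.

```bash
mkdir -p pics; cat > h.py <<'E'
import numpy as np, cv2
from cell import env
def save(name,fn):
    P=env.camera_params(name); im,d=env.grab_frame(name)
    cv2.imwrite(fn,im[:,:,::-1]); np.savez(fn[:-4]+'.npz',im=im,d=d,T=P['extrinsics'],f=192/np.tan(np.radians(P['fov_y'])/2),cx=P['cx'],cy=P['cy']); return P
def load(fn): return np.load(fn[:-4]+'.npz')
def ray(n,u,v,fish=False):
    f=float(n['f']);x=(u-float(n['cx']));y=(v-float(n['cy']))
    if fish:
        r=np.hypot(x,y);t=r/f;d=np.array([np.sin(t)*x/max(r,1e-9),np.sin(t)*y/max(r,1e-9),np.cos(t)])
    else: d=np.array([x/f,y/f,1.])
    T=n['T']; return T[:3,3],T[:3,:3]@d
def onz(n,u,v,z,fish=False):
    o,d=ray(n,u,v,fish); return o+d*(z-o[2])/d[2]
E
python3 - <<'E'
from h import *
for c in('top','side'):
    P=save(c,f'pics/{c}0.png'); print(c,P)
a=cv2.imread('pics/top0.png');b=cv2.imread('pics/side0.png')
s=env.get_obs();print(s['clock'],s['ee_pos'],s['tcp_rot'],s['wrist_force'])
cv2.imwrite('pics/top0b.png',cv2.resize(a,(800,600),interpolation=cv2.INTER_CUBIC))
cv2.imwrite('pics/side0b.png',cv2.resize(b,(800,600),interpolation=cv2.INTER_CUBIC))
E
```

```text
top {'fov_y': 43.88082581657898, 'cx': 261.3712629544449, 'cy': 195.20626631055194, 'extrinsics': array([[ 0.01469005, -0.99248391,  0.12149029,  0.41740527],
       [-0.99964864, -0.01725871, -0.02011774,  0.03292951],
       [ 0.0220633 , -0.12115207, -0.99238873,  1.23963076],
       [ 0.        ,  0.        ,  0.        ,  1.        ]])}
side {'fov_y': 54.161485732239846, 'cx': 258.56180049807404, 'cy': 180.20525024119627, 'extrinsics': array([[ 0.98721921, -0.07656956,  0.13976884,  0.42375783],
       [-0.15749253, -0.60289328,  0.78212262, -0.73874367],
       [ 0.02437891, -0.79413903, -0.60724696,  0.62061114],
       [ 0.        ,  0.        ,  0.        ,  1.        ]])}
0.1 [ 0.17477138 -0.59946657  0.23055307] [-8.18434527e-04  9.89944088e-01  1.41456690e-01 -1.92587115e-04] [0.58666768 0.3901522  0.26374018]
```

View pics/top0b.png

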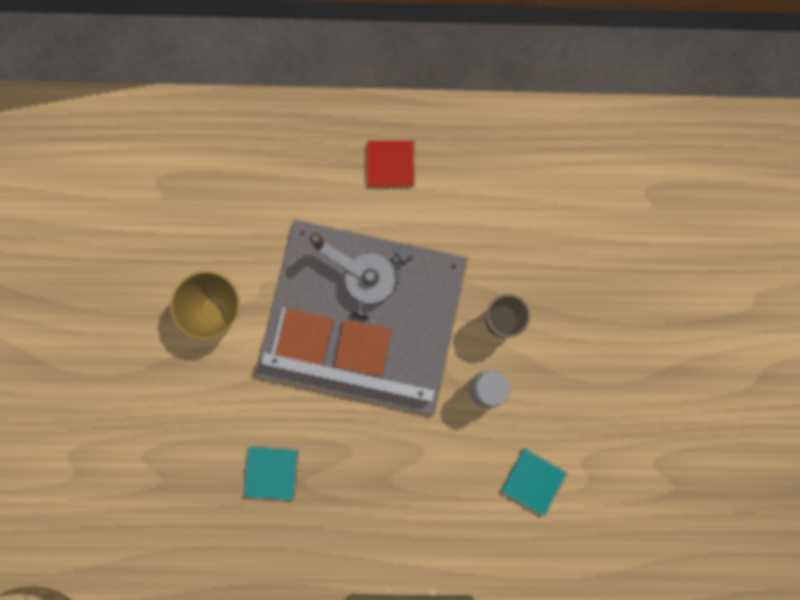

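View pics/side0b.png

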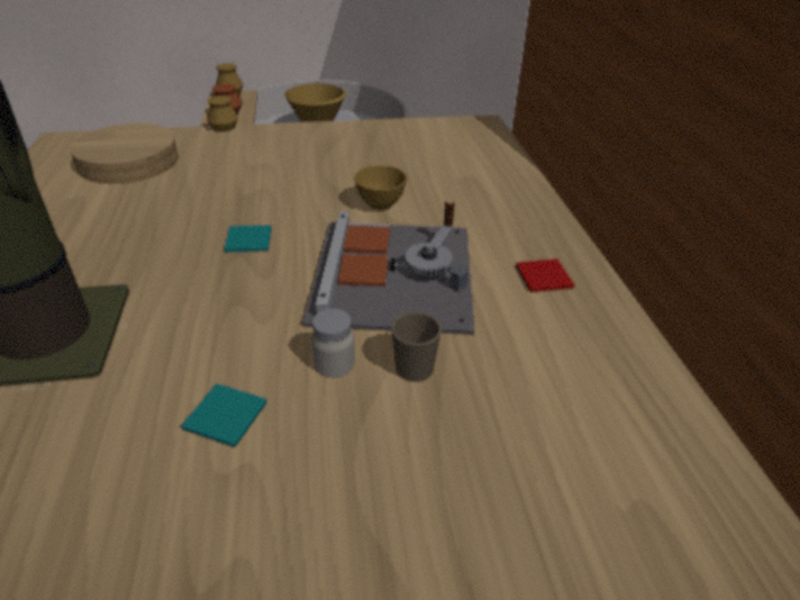

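The top view (800x600) shows the jig at about (362,315). The fence is along its lower edge, the set tile is at (305,336), the loose tile at (362,347) and the dark grip at (316,241). The bowl is at (205,305), the jar at (490,388) and the cup at (508,315).

Tile candidates are red (390,163), teal (271,473), teal (533,482), and terracotta (305,336) and (362,347). The loose tile is the terracotta one at (362,347), because it lies on the board towards -y from the set tile. I'll confirm that in a crop.

```bash
python3 - <<'E'
from h import *
n=load('pics/top0.png'); im=n['im']; hsv=cv2.cvtColor(im,cv2.COLOR_RGB2HSV)
roi=np.zeros(im.shape[:2],np.uint8); roi[130:275,150:305]=255
m=((hsv[...,0]<14)&(hsv[...,1]>130)&(hsv[...,2]>90)).astype(np.uint8)*255&roi
cs,_=cv2.findContours(m,cv2.RETR_EXTERNAL,cv2.CHAIN_APPROX_NONE)
for c in cs:
    if cv2.contourArea(c)<300: continue
    r=cv2.minAreaRect(c); b=cv2.boxPoints(r); w=np.array([onz(n,u,v,.022)[:2] for u,v in b])
    print('tile px',r); print(w.round(4).tolist(),'c',w.mean(0).round(4)); e=np.diff(np.vstack([w,w[:1]]),axis=0); print(np.linalg.norm(e,axis=1).round(4),(np.degrees(np.arctan2(e[:,1],e[:,0]))).round(2))
# board: low saturation
s=((hsv[...,1]<75)).astype(np.uint8)*255&roi
s=cv2.morphologyEx(s|m,cv2.MORPH_CLOSE,np.ones((9,9)))
c=max(cv2.findContours(s,cv2.RETR_EXTERNAL,cv2.CHAIN_APPROX_NONE)[0],key=cv2.contourArea)
r=cv2.minAreaRect(c);b=cv2.boxPoints(r);w=np.array([onz(n,u,v,.012)[:2] for u,v in b]);e=np.diff(np.vstack([w,w[:1]]),axis=0)
print('board',r,w.round(4).tolist(),np.linalg.norm(e,axis=1),np.degrees(np.arctan2(e[:,1],e[:,0])))
# jig frame
C=w.mean(0); a=[np.arctan2(q[1],q[0]) for q in e]; th=min(a,key=lambda t:abs(t)); 
X=np.array([np.cos(th),np.sin(th)]);Y=np.array([-X[1],X[0]]);O=C-.015*X; print('O',O,'th',th)
pv=O+.075*X; al=th+1.22; print('grip pred',pv+.1*np.array([np.cos(al),np.sin(al)]),'pivot',pv)
print('grip seen',onz(n,316*.64,240*.64,.099), 'knob',onz(n,370*.64,277*.64,.05),'seat',O-.04*X+.005*Y,'setedge',O-.04*X+.045*Y)
crop=im[135:270,160:305]; cv2.imwrite('pics/c1.png',cv2.resize(crop[:,:,::-1],None,fx=5,fy=4.4*5/4.4*.88*5/4.4/1.0 if 0 else 4.4,interpolation=cv2.INTER_CUBIC))
E
```

```text
tile px ((231.88462829589844, 222.07691955566406), (30.00576400756836, 30.005765914916992), 11.309932708740234)
[[0.4654, 0.1267], [0.5408, 0.1137], [0.527, 0.038], [0.4516, 0.0516]] c [0.4962 0.0825]
[0.0766 0.0769 0.0766 0.0763] [  -9.81 -100.39  169.74   79.61]
tile px ((194.78823852539062, 214.95291137695312), (29.71947479248047, 28.85175132751465), 12.528807640075684)
[[0.4843, 0.2214], [0.5567, 0.208], [0.5413, 0.1333], [0.4691, 0.1473]] c [0.5129 0.1775]
[0.0736 0.0762 0.0736 0.0756] [ -10.47 -101.62  169.09   78.4 ]
board ((231.12969970703125, 202.68699645996094), (117.51901245117188, 104.39252471923828), 12.380758285522461) [[0.4453, 0.2587], [0.7125, 0.2108], [0.651, -0.0913], [0.3858, -0.0354]] [0.27139932 0.30824489 0.2710391  0.30000994] [ -10.16296816 -101.49869155  168.09783938   78.55730226]
O [0.53389505 0.0883678 ] th -0.17737725624069006
grip pred [0.65811395 0.16150705] pivot [0.60771829 0.07513415]
grip seen [0.65641217 0.15504185 0.099     ] knob [0.60753519 0.07149911 0.05      ] seat [0.4954049  0.10034729] setedge [0.50246284 0.13971968]
```

View pics/c1.png

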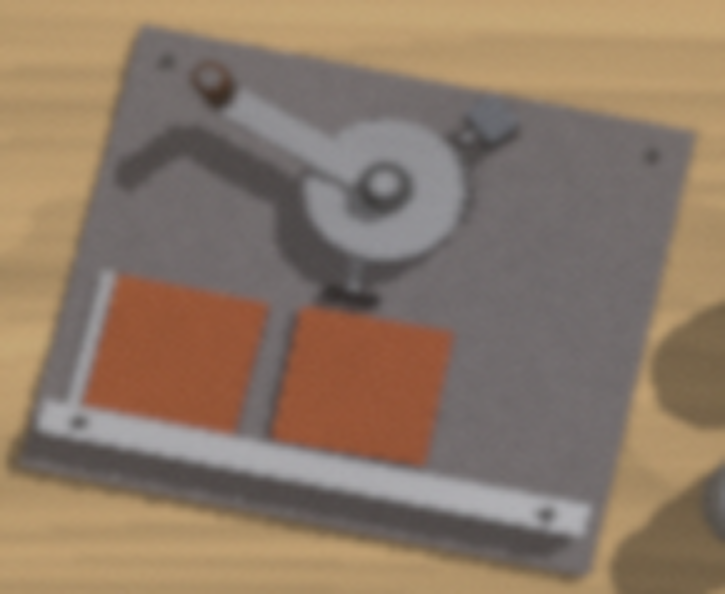

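The crop confirms it: the left terracotta tile, at crop (175,352), touches the end stop and is the set one. The loose one is at (365,385), with a gap of about 16 mm between them and the pad at (350,297) facing it. I'll move over the pre-push spot and turn the tool so its y axis lies along the jig's x.

```bash
python3 -m pendant '[{"hand":1,"x":470,"y":-507,"z":20,"az":-1.094},{"hand":1,"x":470,"y":-507,"z":20,"az":-1.094},{"hand":1,"x":470,"y":-507,"z":20,"az":-1.094},{"hand":1,"x":470,"y":-507,"z":20,"az":-1.094},{"hand":1,"x":470,"y":-507,"z":20,"az":-1.094},{"hand":1,"x":470,"y":-507,"z":20,"az":-1.094},{"hand":1,"x":470,"y":-507,"z":20,"az":-1.094},{"hand":1,"x":470,"y":-507,"z":20,"az":-1.094},{"hand":1,"x":470,"y":-507,"z":20,"az":-1.094},{"hand":1,"x":470,"y":-507,"z":20,"az":-1.094},{"hand":1,"x":470,"y":-507,"z":20,"az":-1.094},{"hand":1,"x":470,"y":-507,"z":20,"az":-1.094}]'
cat >> h.py <<'E'
from scipy.spatial.transform import Rotation as R
def rel(p,ang=None):
    "shift (mm) along tool axes to world point p; az to bring tool x to world angle ang"
    s=env.get_obs(); q=s['tcp_rot']; M=R.from_quat([q[1],q[2],q[3],q[0]]).as_matrix()
    print('t',round(s['clock'],2),'tcp',np.round(s['ee_pos'],4),'toolx deg',np.degrees(np.arctan2(M[1,0],M[0,0])).round(2),'z',M[:,2].round(4),'F',np.round(s['wrist_force'],2))
    sh=(M.T@(np.array(p)-s['ee_pos'])*1e3).round(1)
    print('shift',sh, 'az',None if ang is None else -(ang-np.arctan2(M[1,0],M[0,0])))
E
python3 -c "
from h import *
rel([.484,.019,.2],np.radians(79))"
```

```text
t 0.1 tcp [ 0.1748 -0.5995  0.2306] toolx deg 16.26 z [-6.0e-04  1.6e-03 -1.0e+00] F [0.59 0.39 0.26]
shift [ 470.1 -507.1   31.3] az -1.0949443876117915invalid input
```

```bash
python3 -m pendant '[{"hand":1,"x":470,"y":-507,"z":30,"ax":0,"ay":0,"az":-1.094},{"hand":1,"x":470,"y":-507,"z":30,"ax":0,"ay":0,"az":-1.094},{"hand":1,"x":470,"y":-507,"z":30,"ax":0,"ay":0,"az":-1.094},{"hand":1,"x":470,"y":-507,"z":30,"ax":0,"ay":0,"az":-1.094},{"hand":1,"x":470,"y":-507,"z":30,"ax":0,"ay":0,"az":-1.094},{"hand":1,"x":470,"y":-507,"z":30,"ax":0,"ay":0,"az":-1.094},{"hand":1,"x":470,"y":-507,"z":30,"ax":0,"ay":0,"az":-1.094},{"hand":1,"x":470,"y":-507,"z":30,"ax":0,"ay":0,"az":-1.094},{"hand":1,"x":470,"y":-507,"z":30,"ax":0,"ay":0,"az":-1.094},{"hand":1,"x":470,"y":-507,"z":30,"ax":0,"ay":0,"az":-1.094},{"hand":1,"x":470,"y":-507,"z":30,"ax":0,"ay":0,"az":-1.094},{"hand":1,"x":470,"y":-507,"z":30,"ax":0,"ay":0,"az":-1.094}]'
python3 -c "
from h import *
rel([.484,.019,.2],np.radians(79))"
```

```text
clock: 1.1
ee_pos: [0.3987, -0.1515, 0.2094]
tcp_rot: [-0.0, 0.772, 0.636, -0.0]
wrist_force: [1.5, -0.6, 0.4]
grip_width: 0.0
gripper_force: 0.0
t 1.1 tcp [ 0.3987 -0.1515  0.2094] toolx deg 78.92 z [-3.e-04 -0.e+00 -1.e+00] F [ 1.53 -0.61  0.38]
shift [183.7  50.9   9.4] az -0.0014367398511008211
```

```bash
python3 -m pendant '[{"hand":1,"x":184,"y":51,"z":9,"ax":0,"ay":0,"az":0},{"hand":1,"x":184,"y":51,"z":9,"ax":0,"ay":0,"az":0},{"hand":1,"x":184,"y":51,"z":9,"ax":0,"ay":0,"az":0},{"hand":1,"x":184,"y":51,"z":9,"ax":0,"ay":0,"az":0},{"hand":1,"x":184,"y":51,"z":9,"ax":0,"ay":0,"az":0},{"hand":1,"x":184,"y":51,"z":9,"ax":0,"ay":0,"az":0},{"hand":1,"x":184,"y":51,"z":9,"ax":0,"ay":0,"az":0}]'
python3 - <<'E'
from h import *
P=save('wrist','pics/w1.png'); print(P); rel([.484,.019,.2],np.radians(79))
a=cv2.imread('pics/w1.png'); cv2.imwrite('pics/w1b.png',cv2.resize(a,(800,600),interpolation=cv2.INTER_CUBIC))
E
```

```text
clock: 1.68
ee_pos: [0.484, 0.0192, 0.2003]
tcp_rot: [-0.0, 0.771, 0.637, -0.0]
wrist_force: [-0.4, -1.3, -0.7]
grip_width: 0.0003
gripper_force: 0.0
{'fov_y': 65.70646984690485, 'cx': 256.8831704157319, 'cy': 189.62630412099074, 'extrinsics': array([[ 9.82155196e-01, -1.80684496e-01, -5.21946728e-02,
         4.98624859e-01],
       [-1.88070689e-01, -9.44697318e-01, -2.68656648e-01,
         8.66077819e-02],
       [-7.66076573e-04,  2.73678810e-01, -9.61820837e-01,
         3.43263469e-01],
       [ 0.00000000e+00,  0.00000000e+00,  0.00000000e+00,
         1.00000000e+00]])}
t 1.73 tcp [0.4832 0.0173 0.2002] toolx deg 78.98 z [-1.5e-03 -9.0e-04 -1.0e+00] F [-0.44  0.05  0.73]
shift [1.9 0.5 0.2] az -0.00029691426810218857
```

View pics/w1b.png

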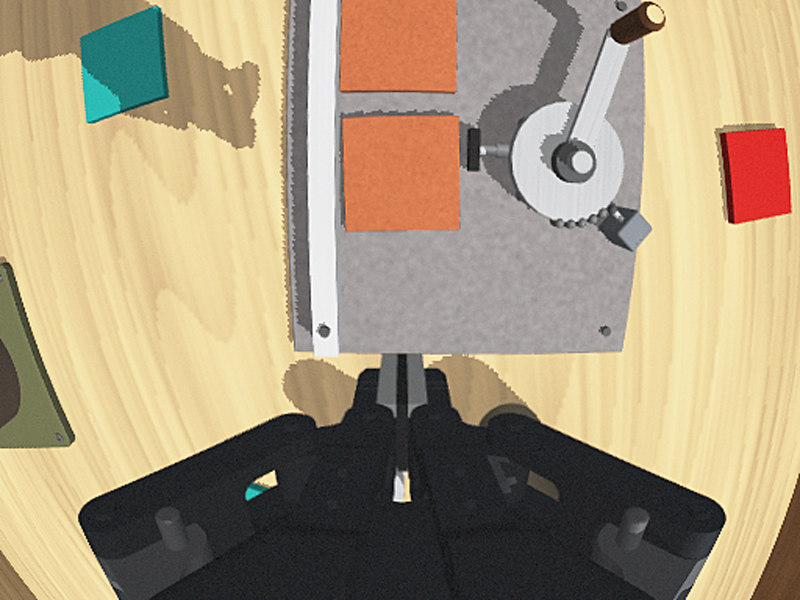

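The wrist view (800x600) is clear. The loose tile's corners are near (343,116), (459,115), (460,230) and (346,232). The set tile's free edge runs (340,92)-(456,93), the grip top is at (654,15) and the clamp knob at (582,161).

```bash
cat >> h.py <<'E'
def tiles(fn,fish=True,show=True):
    n=load(fn); hsv=cv2.cvtColor(n['im'],cv2.COLOR_RGB2HSV)
    m=((hsv[...,0]>4)&(hsv[...,0]<14)&(hsv[...,1]>120)&(hsv[...,2]>120)).astype(np.uint8)*255
    m=cv2.morphologyEx(m,cv2.MORPH_OPEN,np.ones((3,3)))
    out=[]
    for c in cv2.findContours(m,cv2.RETR_EXTERNAL,cv2.CHAIN_APPROX_NONE)[0]:
        if cv2.contourArea(c)<900: continue
        w=np.array([onz(n,u,v,.022,fish)[:2] for u,v in c[:,0,:]]).astype(np.float32)
        r=cv2.minAreaRect(w*1000); out.append(r); print('tile c',np.round(np.array(r[0])/1000,4),'size',np.round(r[1],1),'ang',round(r[2],2),'px',c[:,0].mean(0).round())
    return out
E
python3 - <<'E'
from h import *
tiles('pics/w1.png'); n=load('pics/w1.png')
k=.64
A=onz(n,340*k,92.5*k,.022,1);B=onz(n,456.5*k,93*k,.022,1); print('set edge',A,B,np.degrees(np.arctan2(*(B-A)[1::-1])),np.linalg.norm(B-A))
g=onz(n,654*k,15*k,.099,1); print('grip top',g)
C=[onz(n,u*k,v*k,.012,1) for u,v in((622,352),(296,351))]; print('board -y corners',C)
th=np.arctan2(*(B-A)[1::-1]);X=np.array([np.cos(th),np.sin(th)]);Y=np.array([-X[1],X[0]])
O=((A+B)/2)[:2]+.04*X-.045*Y; print('O from set',O,'grip pred',O+.075*X+.1*np.array([np.cos(th+1.22),np.sin(th+1.22)]),'O from board',C[0][:2]-.15*X+.15*Y)
n2=load('pics/top0.png'); print('grip top cam', onz(n2,160+213/5,135+80/4.4,.099))
E
```

```text
tile c [0.4971 0.0835] size [79.4 79.1] ang 79.87 px [256. 110.]
tile c [0.5124 0.1736] size [68.4 78.8] ang 78.98 px [255.  29.]
set edge [0.46724535 0.14672957 0.022     ] [0.54516988 0.13127306 0.022     ] -11.219127575262702 0.07944265087256305
grip top [0.66136661 0.15759919 0.099     ]
board -y corners [array([ 0.65305289, -0.08829656,  0.012     ]), array([ 0.39100165, -0.0342349 ,  0.012     ])]
O from set [0.53668794 0.08707878] grip pred [0.66223388 0.15791595] O from board [0.53510362 0.08802125]
grip top cam [0.6574638  0.15419983 0.099     ]
```

```bash
cat >> h.py <<'E'
O=np.array([.5367,.0871]);th=-.1935;X=np.array([np.cos(th),np.sin(th)]);Y=np.array([-X[1],X[0]])
def J(x,y,z): return np.r_[O+x*X+y*Y,z]
def tojig(p): d=np.array(p[:2])-O; return d@X,d@Y
E
python3 -c "
from h import *
rel(J(-.039,-.070,.016),th+np.pi/2)"
```

```text
t 1.73 tcp [0.4832 0.0173 0.2002] toolx deg 78.98 z [-1.5e-03 -9.0e-04 -1.0e+00] F [-0.44  0.05  0.73]
shift [  9.    0.4 184.2] az 0.0012168680125215214
```

```bash
python3 -m pendant '[{"hand":1,"x":7,"y":0,"z":40,"ax":0,"ay":0,"az":0},{"hand":1,"x":7,"y":0,"z":80,"ax":0,"ay":0,"az":0},{"hand":1,"x":7,"y":0,"z":120,"ax":0,"ay":0,"az":0},{"hand":1,"x":7,"y":0,"z":150,"ax":0,"ay":0,"az":0},{"hand":1,"x":7,"y":0,"z":165,"ax":0,"ay":0,"az":0},{"hand":1,"x":7,"y":0,"z":175,"ax":0,"ay":0,"az":0},{"hand":1,"x":7,"y":0,"z":180,"ax":0,"ay":0,"az":0},{"hand":1,"x":7,"y":0,"z":183,"ax":0,"ay":0,"az":0},{"hand":1,"x":7,"y":0,"z":183,"ax":0,"ay":0,"az":0},{"hand":1,"x":7,"y":0,"z":183,"ax":0,"ay":0,"az":0}]'
python3 - <<'E'
from h import *
save('wrist','pics/w2.png'); tiles('pics/w2.png'); rel(J(-.039,-.047,.016),th+np.pi/2); print(tojig(env.get_obs()['ee_pos']))
E
```

```text
clock: 2.57
ee_pos: [0.4854, 0.0238, 0.0182]
tcp_rot: [0.0, 0.772, 0.635, 0.0]
wrist_force: [-0.2, -0.0, 0.1]
grip_width: -0.0
gripper_force: 0.0
tile c [0.4973 0.0834] size [79.5 79.5] ang 80.06 px [254. 123.]
tile c [0.5059 0.1418] size [ 8.2 79.2] ang 78.2 px [252.   5.]
t 2.62 tcp [0.4856 0.024  0.0184] toolx deg 78.89 z [ 1.3e-03  1.0e-04 -1.0e+00] F [ 0.13 -0.38  0.5 ]
shift [24.7 -1.   2.4] az -0.00034083025811559864
(np.float64(-0.03804113876019002), np.float64(-0.07174012509906719))
```

```bash
python3 -m pendant '[{"hand":1,"x":3,"y":0,"z":2,"ax":0,"ay":0,"az":0},{"hand":1,"x":6,"y":0,"z":2,"ax":0,"ay":0,"az":0},{"hand":1,"x":9,"y":0,"z":2,"ax":0,"ay":0,"az":0},{"hand":1,"x":12,"y":0,"z":2,"ax":0,"ay":0,"az":0},{"hand":1,"x":14,"y":0,"z":2,"ax":0,"ay":0,"az":0},{"hand":1,"x":16,"y":0,"z":2,"ax":0,"ay":0,"az":0},{"hand":1,"x":18,"y":0,"z":2,"ax":0,"ay":0,"az":0},{"hand":1,"x":20,"y":0,"z":2,"ax":0,"ay":0,"az":0},{"hand":1,"x":22,"y":0,"z":2,"ax":0,"ay":0,"az":0},{"hand":1,"x":23,"y":0,"z":2,"ax":0,"ay":0,"az":0},{"hand":1,"x":23,"y":0,"z":2,"ax":0,"ay":0,"az":0}]'
python3 - <<'E'
from h import *
save('wrist','pics/w3.png'); [print(tojig(np.array(r[0])/1e3)) for r in tiles('pics/w3.png')]; rel(J(-.039,-.047,.016),th+np.pi/2); print(tojig(env.get_obs()['ee_pos']))
E
```

```text
clock: 3.53
ee_pos: [0.4897, 0.0475, 0.0156]
tcp_rot: [-0.0, 0.772, 0.636, 0.0]
wrist_force: [-0.1, -0.7, -0.0]
grip_width: -0.0001
gripper_force: 0.2
tile c [0.5005 0.0969] size [79.3 79.6] ang 79.1 px [256. 143.]
tile c [0.5085 0.1539] size [29.9 79.4] ang 78.41 px [250.  28.]
(np.float64(-0.03737414859659478), np.float64(0.0026897838213716936))
(np.float64(-0.040514864291493556), np.float64(0.06012840154888399))
t 3.58 tcp [0.4897 0.0475 0.0156] toolx deg 78.97 z [ 4.e-04  6.e-04 -1.e+00] F [-0.42  0.18 -0.04]
shift [ 0.9 -0.5 -0.4] az 0.0009593876104778687
(np.float64(-0.038488848154852776), np.float64(-0.04791164655800926))
```

```bash
python3 -m pendant '[{"hand":1,"x":1,"y":0,"z":0,"ax":0,"ay":0,"az":0},{"hand":1,"x":2,"y":0,"z":0,"ax":0,"ay":0,"az":0},{"hand":1,"x":3,"y":0,"z":0,"ax":0,"ay":0,"az":0},{"hand":1,"x":4,"y":0,"z":0,"ax":0,"ay":0,"az":0},{"hand":1,"x":4,"y":0,"z":0,"ax":0,"ay":0,"az":0},{"hand":1,"x":4,"y":0,"z":0,"ax":0,"ay":0,"az":0}]'
python3 - <<'E'
from h import *
save('wrist','pics/w4.png'); [print(tojig(np.array(r[0])/1e3)) for r in tiles('pics/w4.png')]; rel(J(-.039,-.047,.016),th+np.pi/2); print(tojig(env.get_obs()['ee_pos']))
E
```

```text
clock: 4.08
ee_pos: [0.4903, 0.0511, 0.0156]
tcp_rot: [-0.0, 0.772, 0.636, -0.0]
wrist_force: [0.1, -0.7, 0.2]
grip_width: -0.0002
gripper_force: 0.3
tile c [0.503 0.117] size [112.7  82.3] ang 79.16 px [248. 106.]
(np.float64(-0.03879791844109778), np.float64(0.022821841462331852))
t 4.13 tcp [0.4903 0.0511 0.0156] toolx deg 78.96 z [-1.e-04  2.e-04 -1.e+00] F [-0.32 -0.96 -0.44]
shift [-2.7 -0.3 -0.4] az 0.0007489540330611888
(np.float64(-0.03865614263842003), np.float64(-0.04425608664277427))
```

The two tile blobs have merged, but I feel no reaction force yet, so I'll press a little further.

```bash
python3 -m pendant '[{"hand":1,"x":1,"y":0,"z":0,"ax":0,"ay":0,"az":0},{"hand":1,"x":1.5,"y":0,"z":0,"ax":0,"ay":0,"az":0},{"hand":1,"x":2,"y":0,"z":0,"ax":0,"ay":0,"az":0},{"hand":1,"x":2,"y":0,"z":0,"ax":0,"ay":0,"az":0},{"hand":1,"x":2,"y":0,"z":0,"ax":0,"ay":0,"az":0}]'
python3 - <<'E'
from h import *
save('wrist','pics/w5.png'); tiles('pics/w5.png'); rel(J(-.039,-.047,.016),th+np.pi/2); print(tojig(env.get_obs()['ee_pos']))
a=cv2.imread('pics/w5.png')[0:260,150:360]; cv2.imwrite('pics/w5b.png',cv2.resize(a,None,fx=2.3,fy=2.3,interpolation=cv2.INTER_CUBIC))
E
```

```text
clock: 4.55
ee_pos: [0.4899, 0.0514, 0.0156]
tcp_rot: [0.0, 0.772, 0.635, -0.001]
wrist_force: [-2.0, -4.6, 1.6]
grip_width: -0.0
gripper_force: 2.6
tile c [0.5028 0.1171] size [112.4  82.5] ang 78.76 px [254. 110.]
t 4.6 tcp [0.4899 0.0514 0.0156] toolx deg 78.88 z [-0.0017 -0.0023 -1.    ] F [-1.96 -4.95  2.  ]
shift [-3.   0.1 -0.4] az -0.0006026985119249595
(np.float64(-0.039053669459727214), np.float64(-0.04401565852448037))
```

View pics/w5b.png

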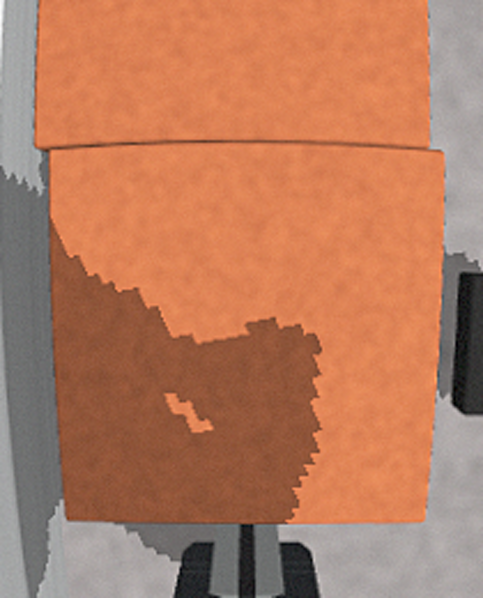

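The crop shows the loose tile flush on the set tile: the seam is a thin line at row 145, and the tile stands about 2.7 mm off the fence. The reaction is 5 N. Next I back off, rise, open and go over the grip.

```bash
python3 -m pendant '[{"hand":1,"x":-3,"y":0,"z":0,"ax":0,"ay":0,"az":0},{"hand":1,"x":-8,"y":0,"z":0,"ax":0,"ay":0,"az":0},{"hand":1,"x":-8,"y":0,"z":-35,"ax":0,"ay":0,"az":0},{"hand":0.6,"x":-8,"y":0,"z":-75,"ax":0,"ay":0,"az":0},{"hand":0,"x":-8,"y":0,"z":-115,"ax":0,"ay":0,"az":0},{"hand":0,"x":0,"y":10,"z":-150,"ax":0,"ay":0,"az":0},{"hand":0,"x":27,"y":37,"z":-155,"ax":0,"ay":0,"az":0},{"hand":0,"x":54,"y":65,"z":-155,"ax":0,"ay":0,"az":0},{"hand":0,"x":80,"y":93,"z":-155,"ax":0,"ay":0,"az":0},{"hand":0,"x":90,"y":120,"z":-155,"ax":0,"ay":0,"az":0},{"hand":0,"x":90,"y":146,"z":-155,"ax":0,"ay":0,"az":0},{"hand":0,"x":90,"y":146,"z":-155,"ax":0,"ay":0,"az":0}]'
python3 - <<'E'
from h import *
save('wrist','pics/w6.png'); tiles('pics/w6.png'); g=J(.075+.1*np.cos(1.22),.1*np.sin(1.22),.066); print(g);rel(g,th+np.pi/2); print(tojig(env.get_obs()['ee_pos']))
a=cv2.imread('pics/w6.png'); cv2.imwrite('pics/w6b.png',cv2.resize(a,(800,600),interpolation=cv2.INTER_CUBIC))
E
```

```text
clock: 5.6
ee_pos: [0.6569, 0.113, 0.1706]
tcp_rot: [0.002, 0.773, 0.635, 0.003]
wrist_force: [1.0, -0.9, 0.3]
grip_width: 0.0853
gripper_force: 0.0
tile c [0.509  0.1403] size [159.7  85.2] ang 79.05 px [118. 173.]
[0.66208191 0.15822708 0.066     ]
t 5.65 tcp [0.6538 0.1129 0.1702] toolx deg 78.84 z [ 0.0032  0.001  -1.    ] F [-0.58  0.28 -0.22]
shift [ 45.8  -1.  104.3] az -0.0013041841664025444
(np.float64(0.10999132428021131), np.float64(0.047889180814564496))
```

View pics/w6b.png

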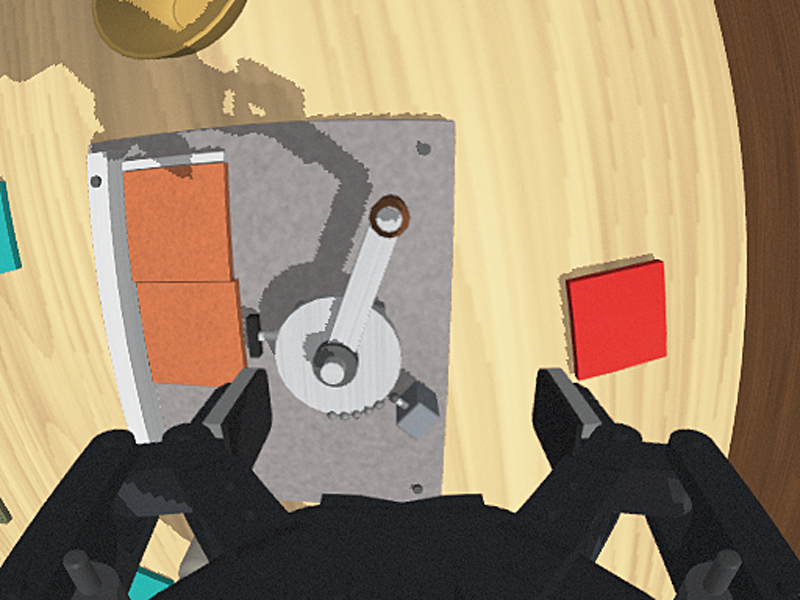

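The pushed tile still reads flush at (190,330), and the grip top is at (390,217), between and ahead of the open fingers. I'll check its position by ray.

```bash
python3 - <<'E'
from h import *
n=load('pics/w6.png'); hsv=cv2.cvtColor(n['im'],cv2.COLOR_RGB2HSV)
g=onz(n,389*.64,217*.64,.099,1); print('grip top',g,tojig(g)); rel(np.r_[g[:2],.066],th+np.pi/2)
E
```

```text
grip top [0.66226265 0.15908946 0.099     ] (np.float64(0.10937610992158471), np.float64(0.09479097829420621))
t 5.65 tcp [0.6538 0.1129 0.1702] toolx deg 78.84 z [ 0.0032  0.001  -1.    ] F [-0.58  0.28 -0.22]
shift [ 46.7  -1.  104.3] az -0.0013041841664025444
```

```bash
python3 -m pendant '[{"hand":0,"x":38,"y":0,"z":0,"ax":0,"ay":0,"az":0},{"hand":0,"x":46,"y":0,"z":15,"ax":0,"ay":0,"az":0},{"hand":0,"x":46,"y":0,"z":40,"ax":0,"ay":0,"az":0},{"hand":0,"x":46,"y":0,"z":65,"ax":0,"ay":0,"az":0},{"hand":0,"x":46,"y":0,"z":85,"ax":0,"ay":0,"az":0},{"hand":0,"x":46,"y":0,"z":98,"ax":0,"ay":0,"az":0},{"hand":0,"x":46,"y":0,"z":104,"ax":0,"ay":0,"az":0},{"hand":0,"x":46,"y":0,"z":104,"ax":0,"ay":0,"az":0},{"hand":0,"x":46,"y":0,"z":104,"ax":0,"ay":0,"az":0}]'
python3 - <<'E'
from h import *
save('wrist','pics/w7.png'); rel(J(.1094,.0944,.066),th+np.pi/2); print(tojig(env.get_obs()['ee_pos']))
a=cv2.imread('pics/w7.png'); cv2.imwrite('pics/w7b.png',a[100:384])
E
```

```text
clock: 6.4
ee_pos: [0.6604, 0.1588, 0.0673]
tcp_rot: [-0.0, 0.772, 0.636, 0.001]
wrist_force: [-0.4, 0.6, 0.1]
grip_width: 0.0852
gripper_force: 0.0
t 6.45 tcp [0.6609 0.1589 0.0679] toolx deg 78.94 z [ 0.0022  0.0011 -1.    ] F [-0.52  0.33  0.67]
shift [0.1 1.3 1.9] az 0.00047188986808532896
(np.float64(0.1080758890138425), np.float64(0.09431539172426168))
```

View pics/w7b.png

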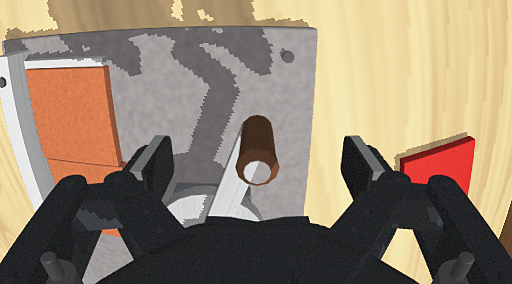

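The grip at crop (258,160) stands centred between the pads at columns 165 and 352. I'll close on it.

```bash
python3 -m pendant '[{"hand":0.5,"x":0,"y":1,"z":2,"ax":0,"ay":0,"az":0},{"hand":0.8,"x":0,"y":1,"z":2,"ax":0,"ay":0,"az":0},{"hand":1,"x":0,"y":1,"z":2,"ax":0,"ay":0,"az":0},{"hand":1,"x":0,"y":1,"z":2,"ax":0,"ay":0,"az":0},{"hand":1,"x":0,"y":1,"z":2,"ax":0,"ay":0,"az":0},{"hand":1,"x":0,"y":1,"z":2,"ax":0,"ay":0,"az":0},{"hand":1,"x":0,"y":1,"z":2,"ax":0,"ay":0,"az":0}]' 50
python3 - <<'E'
from h import *
p=env.get_obs()['ee_pos']; d=np.array(tojig(p))-[.075,0]; print(d,'lever',np.arctan2(d[1],d[0])-1.22,'r',np.hypot(*d)); rel(p)
for L in (.1,.2,.3,.4,.5,.6,.7): print(L,'tool x,y mm',(100*(np.sin(1.22+L)-np.sin(1.22))).round(1),(100*(np.cos(1.22+L)-np.cos(1.22))).round(1))
E
```

```text
clock: 7.03
ee_pos: [0.6605, 0.1583, 0.0649]
tcp_rot: [-0.0, 0.772, 0.636, -0.0]
wrist_force: [-1.8, -0.3, 3.9]
grip_width: 0.0174
gripper_force: 48.6
[0.03283794 0.09373201] lever 0.013819933728371314 r 0.09931777331729376
t 7.03 tcp [0.6605 0.1583 0.0649] toolx deg 78.95 z [-8.e-04 -1.e-04 -1.e+00] F [-1.75 -0.31  3.92]
shift [0. 0. 0.] az None
0.1 tool x,y mm 3.0 -9.5
0.2 tool x,y mm 5.0 -19.3
0.3 tool x,y mm 6.0 -29.3
0.4 tool x,y mm 6.0 -39.3
0.5 tool x,y mm 5.0 -49.2
0.6 tool x,y mm 3.0 -59.0
0.7 tool x,y mm 0.1 -68.6
```

Held at 48.6 N. Now I pull along the arc in stages.

```bash
python3 -m pendant '[{"hand":1,"x":1.5,"y":-4.7,"z":0,"ax":0,"ay":0,"az":0},{"hand":1,"x":3,"y":-9.5,"z":0,"ax":0,"ay":0,"az":0},{"hand":1,"x":4,"y":-14.3,"z":0,"ax":0,"ay":0,"az":0},{"hand":1,"x":5,"y":-19.3,"z":0,"ax":0,"ay":0,"az":0},{"hand":1,"x":5.6,"y":-24.3,"z":0,"ax":0,"ay":0,"az":0},{"hand":1,"x":6,"y":-29.3,"z":0,"ax":0,"ay":0,"az":0},{"hand":1,"x":6,"y":-29.3,"z":0,"ax":0,"ay":0,"az":0},{"hand":1,"x":6,"y":-29.3,"z":0,"ax":0,"ay":0,"az":0}]'
cat >> h.py <<'E'
def lever():
    s=env.get_obs();d=np.array(tojig(s['ee_pos']))-[.075,0]; print('t',s['clock'],'lever',np.arctan2(d[1],d[0])-1.22,'r',np.hypot(*d),'Fjig',s['wrist_force'][:2]@X,s['wrist_force'][:2]@Y,s['wrist_force'][2],'grip',s['gripper_force'],s['grip_width'],'z',s['ee_pos'][2])
E
python3 -c "
from h import *
lever()"
```

```text
clock: 7.7
ee_pos: [0.6352, 0.1695, 0.065]
tcp_rot: [0.001, 0.772, 0.636, 0.001]
wrist_force: [5.0, -0.5, -0.0]
grip_width: 0.0169
gripper_force: 49.2
t 7.7 lever 0.29270875973185206 r 0.09994832142128648 Fjig 5.059705172600223 0.43556342212085836 -0.026491765062080733 grip 49.23015570268035 0.016936117481201315 z 0.06504613783775852
```

```bash
python3 -m pendant '[{"hand":1,"x":0.2,"y":-5,"z":0,"ax":0,"ay":0,"az":0},{"hand":1,"x":0,"y":-10,"z":0,"ax":0,"ay":0,"az":0},{"hand":1,"x":-0.4,"y":-15,"z":0,"ax":0,"ay":0,"az":0},{"hand":1,"x":-1,"y":-20,"z":0,"ax":0,"ay":0,"az":0},{"hand":1,"x":-1,"y":-20,"z":0,"ax":0,"ay":0,"az":0},{"hand":1,"x":-1,"y":-20,"z":0,"ax":0,"ay":0,"az":0}]'
python3 -c "
from h import *
lever()"
```

```text
clock: 8.2
ee_pos: [0.6151, 0.173, 0.0651]
tcp_rot: [0.001, 0.772, 0.636, 0.002]
wrist_force: [5.1, 0.8, 0.2]
grip_width: 0.0166
gripper_force: 49.4
t 8.2 lever 0.49635369858680023 r 0.10039969533897894 Fjig 4.853345247471643 1.7581543632642018 0.19768278846520881 grip 49.368588811776135 0.016629595336070124 z 0.06507405760148244
```

```bash
python3 -m pendant '[{"hand":1,"x":-0.4,"y":-3,"z":0,"ax":0,"ay":0,"az":0},{"hand":1,"x":-1,"y":-6,"z":0,"ax":0,"ay":0,"az":0},{"hand":1,"x":-2,"y":-9.8,"z":0,"ax":0,"ay":0,"az":0},{"hand":1,"x":-2.8,"y":-13,"z":0,"ax":0,"ay":0,"az":0},{"hand":1,"x":-3.8,"y":-16,"z":0,"ax":0,"ay":0,"az":0},{"hand":1,"x":-4.9,"y":-19.4,"z":0,"ax":0,"ay":0,"az":0},{"hand":1,"x":-4.9,"y":-19.4,"z":0,"ax":0,"ay":0,"az":0},{"hand":1,"x":-4.9,"y":-19.4,"z":0,"ax":0,"ay":0,"az":0},{"hand":1,"x":-4.9,"y":-19.4,"z":0,"ax":0,"ay":0,"az":0}]'
python3 - <<'E'
from h import *
lever()
save('wrist','pics/w8.png');save('top','pics/top8.png');tiles('pics/w8.png');lever()
a=cv2.resize(cv2.imread('pics/w8.png'),(480,360));b=cv2.resize(cv2.imread('pics/top8.png')[135:270,160:305],(320,360*1),interpolation=cv2.INTER_CUBIC)
cv2.imwrite('pics/v8.png',np.hstack([a,b]))
E
```

```text
clock: 8.95
ee_pos: [0.5954, 0.1725, 0.0651]
tcp_rot: [0.0, 0.772, 0.636, 0.002]
wrist_force: [5.4, 1.0, -0.3]
grip_width: 0.0169
gripper_force: 49.4
t 8.95 lever 0.6920678121387083 r 0.10095364029754408 Fjig 5.097193187924465 1.9870017501887582 -0.2849731969493733 grip 49.3836870152154 0.016909960817487395 z 0.06505705359247281
tile c [0.5127 0.1691] size [101.1  81.3] ang 78.5 px [143. 221.]
t 9.05 lever 0.6921209050290504 r 0.10094446046315092 Fjig 5.098933833059589 1.4031024866907822 -0.25881221524103487 grip 49.384135174623225 0.016909926659207628 z 0.06503574133402279
```

View pics/v8.png

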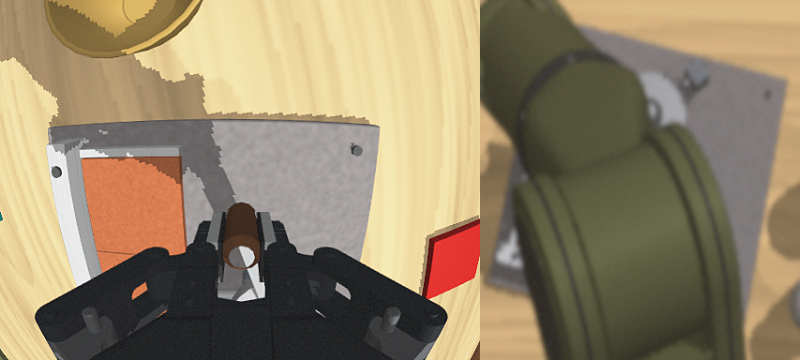

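The wrist half of the picture shows the grip held between the pads at (240,240) and the seam at about (95,250). The top view is blocked by the arm. One look from the side at the tile and pad.

```bash
python3 - <<'E'
from h import *
save('side','pics/s9.png'); a=cv2.imread('pics/s9.png')[125:225,190:320]; cv2.imwrite('pics/s9b.png',cv2.resize(a,None,fx=6,fy=6,interpolation=cv2.INTER_CUBIC))
tiles('pics/s9.png',False); lever()
E
```

```text
t 9.1 lever 0.6916374033603816 r 0.10089437350441172 Fjig 5.975325888088044 1.958999821800196 -1.6157812383168433 grip 49.385019581532106 0.01713301541057705 z 0.06507878486689402
```

View pics/s9b.png

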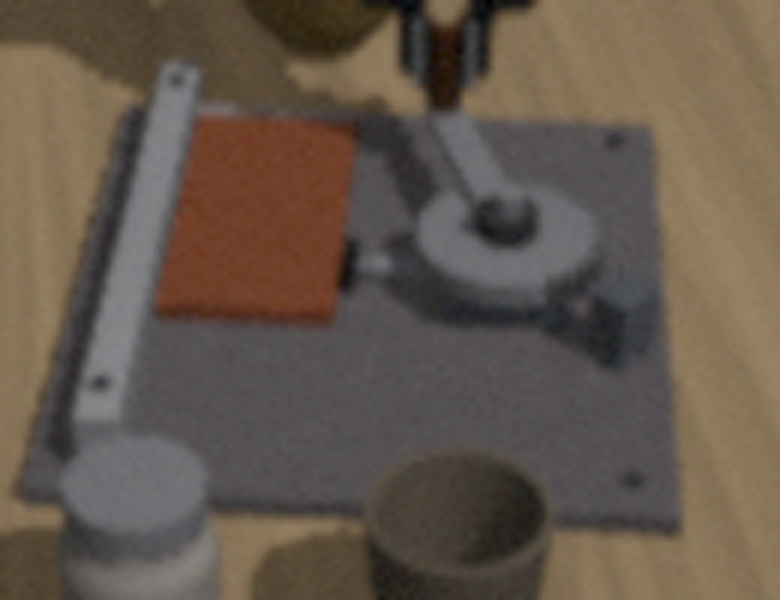

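The side crop shows both tiles as one straight block against the fence, with the pad pressing at (348,265). The lever is at about 0.69 and the jar and cup stand untouched. Handing in.

```bash
python3 -c "
from cell import env
print(env.close_job())"
```

```text
the job is handed in; nothing more can be done
None
```

I handed the job in with the loose tile butted flush against the set tile, the pad pressing it against the fence, and the grip held at the third click (lever about 0.69 rad); the hand-in returned no verdict.

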